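# Call stock for the empty bin

### The job

One of the three blue stock bins is empty: with the closed fingertips gently push the call button in front of that bin all the way in (it stays in), then gently press the larger send button on the separate grey box fully down and let it spring back. Leave the other two bins and their call buttons, the stock and everything else on the bench alone, and finish with the hand clear.

Things in the scene. Friction and masses are not known exactly. Their poses are not given: they have to be found in the camera images.
- bin_empty: The lane whose bin is empty. A fixed 250 x 120 x 6 mm strip; origin: centre of its underside; +x points away from the robot. On it, centred 40 mm to +x, an open blue bin 160 x 120 mm, walls 4 mm, rim 81 mm and inner floor 10 mm above the bench; 95 mm to -x, in front of the bin, a black box 50 mm square, top 50 mm above the bench, with the lane's call button on it.
- bin_tape: The lane whose bin holds a roll of tape; not to be touched. Built exactly like bin_empty.
- bin_castors: The lane whose bin holds two castor wheels; not to be touched. Built exactly like bin_empty.
- call_empty_top (a point): Centre of the upper face of the empty bin's call button (round, grey, 26 mm across, vertical axis); 60 mm above the bench when not pressed, 52 mm when fully in.
- call_tape_top (a point): Centre of the upper face of the tape bin's call button (round, grey, 26 mm across, vertical axis); 60 mm above the bench when not pressed, 52 mm when fully in.
- call_castors_top (a point): Centre of the upper face of the castor bin's call button (round, grey, 26 mm across, vertical axis); 60 mm above the bench when not pressed, 52 mm when fully in.
- call_empty (a joint): Travel of the empty bin's call button straight down: 0 = out (as it starts), 0.008 m = fully in. Stiff, about 2.5 N, no spring: it stays where it is pushed to, with a hard stop at the end.
- call_tape (a joint): Travel of the tape bin's call button straight down: 0 = out (as it starts), 0.008 m = fully in. Must stay out.
- call_castors (a joint): Travel of the castor bin's call button straight down: 0 = out (as it starts), 0.008 m = fully in. Must stay out.
- send_box: Grey box 90 x 80 x 30 mm fixed to the bench to the left or right of the bins; origin: centre of its underside. The send button stands in the middle of its top.
- send_top (a point): Centre of the upper face of the send button (round, grey, 40 mm across, in a black housing on the grey box); 52 mm above the bench when not pressed.
- send (a joint): Travel of the send button straight down: 0 = out, 0.006 m = fully down. Sprung: takes about 5 N fully down and comes back up when let go.
- tape_roll: Loose roll of tape, 90 mm across, 48 mm high, lying flat in the tape bin; origin: centre of its underside.
- wheel0: Loose black castor wheel, 52 mm across, 28 mm high, lying flat in the castor bin; origin: centre of its underside.
- wheel1: A second castor wheel like wheel0, in the same bin.
- tape_measure: Loose yellow and black tape measure, 62 x 36 mm, 62 mm high, standing on the bench to the other side of the bins from the send box; origin: centre of its underside.
There are look-alikes about, which are no part of the job. Leave any turquoise look-alike of the wheel1 alone.

How it is judged:
By the outcome, as a careful person would: the job done as asked, in the order asked, and still so for the second after the job is handed in, with the robot touching nothing.
It also fails if it takes over 48 s, if anything falls off the work surface, if the arm or the gripper's body presses on something with over 40 N, if the wrist force passes 120 N, or if a joint passes its speed limit or range.

### The arm

A 7-joint arm with a two-finger parallel gripper is mounted at the origin on the work surface. World frame = base frame: x ahead of the robot, y to its left, z up, the work surface at z = 0. Lengths are in m, angles in rad, forces in N, time in s.
With the tool pointing down it reaches from about 0.425 to 0.875 m from the base axis. Payload 4.7 kg.
Tool frame: the origin (TCP) lies at the very end of the fingers, on their centre line; the grasp point (between the pads) lies 19 mm behind it; z points along the fingers, y is the line along which they close (so a half turn about z gives the same grasp; the last joint's range is limited). The gripper opens to 87 mm and grips with 3 to 60 N. Pads are 19 mm wide; open, the fingers measure 117 mm over their backs; the gripper's body (75 mm by 190 mm) begins 51 mm behind the grasp point.
Start: joints at [-1.235, 0.321, -0.07, 1.45, 0.023, 1.371, -0.057], TCP at [0.206, 0.617, 0.223] pointing down, gripper open.
Joint ranges: [-2.86, 2.86], [-0.3, 2.09], [-1.38, 1.24], [0.06, 2.45], [-1.56, 4.7], [0.09, 2.05], [-2.69, 2.69]. Speed limits (rad/s): [2.57, 2.57, 3.14, 3.14, 3.14, 3.14, 3.14].

### API

Orientations are given as a rotation vector (axis times angle).
In Python, from bench import get_state, get_image, get_calibration, close_job gives the robot as it stands.
- The arm moves only by the shell command python3 -m crank 'ROWS' [FORCE]. ROWS is JSON, a list of rows, each a list of 5 numbers: the opening, from 0 (shut) to 1 (fully open), then the shift along the world's x, y, z in units of 0.2 m (1.0 is 0.2 m), then the turn about the world's z in units of 2 pi rad (1.0 is 2 pi rad). A call has 1 to 5 rows; each row is the pose to reach, as a shift and turn from the pose commanded when the call began, turning the shorter way round; what a row does not reach only later rows make up. A row lasts 1/8 s, in which the tool goes at most 62.5 mm and 10.7 degrees, less where a joint would pass 70% of its speed; a pose out of reach is approached as far as the arm can. A call with a number of a shift or a turn outside -1 to 1 is refused whole. A call with a gripper value outside its range is refused whole. The fingers move at their own pace and stop on an object; FORCE is the grip in N (left out, the last holds). Time passes only in rows, so rows that repeat a pose let the fingers close. It gives the time, the measured TCP pose, the force, the opening and the grip force at its end, in the units of the state.
- get_state(): the state, without advancing time (a new reading comes with each control period).
- get_image(name): name is "side" or "top"; returns the picture (480x640x3 uint8, red, green, blue); there is no depth.
- get_calibration(name): a dict with "fovy" (degrees; the focal length in pixels is half the picture's height over the tangent of half this angle, whatever the lens; pixels are square), "cx", "cy" (the principal point, pixels), "R" (3x3) and "t" (3): a world point X has camera coordinates R X + t. Camera axes: x right, y down, z forward; pixel columns grow to the right and rows downward; lengths in m; the calibration is good to about 2 mm. A picture is of the moment at which its call begins. get_calibration takes no time and is no camera call.
- close_job(): hands the job in; it is judged then, once.
The state is a dict: "time": time; "joint_positions": joint angles; "qd": joint speeds; "joint_torque": joint torques, N m; "position": TCP position; "tool_rot": TCP orientation; "ft_force": force on the tool from outside, world axes, zero at the start; "torque": the same for the moment, N m; "grip_width": opening from 0.0 (shut) to 1.0 (fully open); "grip_force": force on a finger pad.
Only numpy, scipy, OpenCV 4.12 (cv2) and the standard library are available. Lean on these libraries where they do the work, as an engineer would, in place of code of your own. Each camera call takes 0.05 s, during which the arm holds its last target. There are 200 camera calls.

## Working session

There is one attempt and no reset: what is moved stays moved. The work goes in short steps, Python scripts to look and compute and a shell command to move; the robot and the scene stay as the last step left them, time stands still between calls to the robot, and variables do not carry over. Pictures are saved under pics/ and viewed, at most 10 in all, crops included, and the job is handed in when it is done.

```bash
mkdir -p pics; cat > h.py <<'E'
import numpy as np,cv2
from bench import *
def ray(n,u,v,z):
    c=get_calibration(n);R=np.array(c["R"]);t=np.array(c["t"]);f=240/np.tan(np.radians(c["fovy"])/2)
    d=R.T@np.array([(u-c["cx"])/f,(v-c["cy"])/f,1]);o=-R.T@t
    return o+d*(z-o[2])/d[2]
def proj(n,X):
    c=get_calibration(n);f=240/np.tan(np.radians(c["fovy"])/2)
    p=np.array(c["R"])@X+np.array(c["t"]);return f*p[0]/p[2]+c["cx"],f*p[1]/p[2]+c["cy"]
E
python3 - <<'E'
from h import *
for n in("top","side"):
    cv2.imwrite(f"pics/{n}0.png",get_image(n)[:,:,::-1]); print(get_calibration(n))
s=get_state();print(s["position"],s["tool_rot"],s["ft_force"],s["time"])
E
```

```text
{'fovy': 53.25598118745845, 'cx': 319.2044655746308, 'cy': 236.6528709941033, 'R': array([[-0.01682799, -0.9998496 ,  0.00419464],
       [-0.99840743,  0.0165775 , -0.0539239 ],
       [ 0.05384625, -0.00509539, -0.99853624]]), 't': array([-0.00388389,  0.59010635,  1.01713329])}
{'fovy': 53.97409128189601, 'cx': 320.455396891369, 'cy': 238.6915784018067, 'R': array([[ 0.87058803, -0.49199965,  0.00358165],
       [-0.24132166, -0.43333724, -0.86832177],
       [ 0.42876607,  0.75508621, -0.49598838]]), 't': array([-0.51018408,  0.22102662,  0.95915236])}
[0.2054475  0.6161628  0.22158464] [-5.03151010e-01 -3.10085596e+00  2.61913564e-03] [-0.11513729  0.55684694 -0.21316689] 0.1
```

View pics/top0.png

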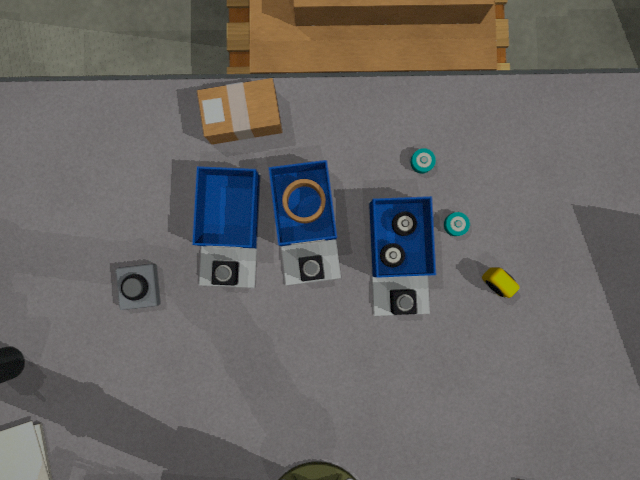

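View pics/side0.png

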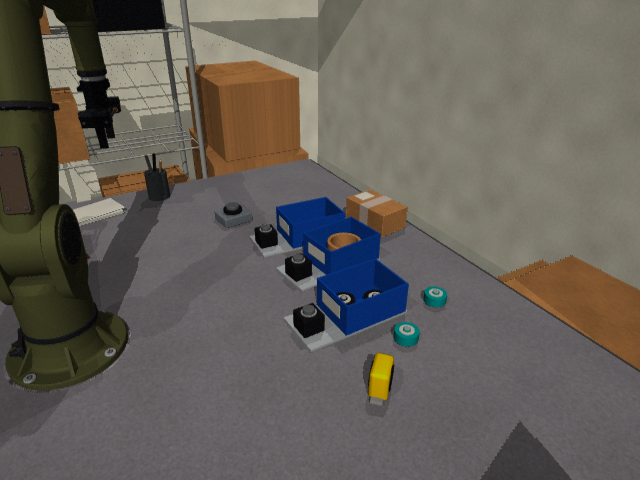

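The top view shows that the leftmost bin is the empty one, with its call button at about (224,272). The send button is at about (134,287). In the side view they are at about (265,230) and (233,208). Next I'll refine these positions.

```bash
python3 - <<'E'
from h import *
def blob(n,u,v,r,lo,hi):
    im=cv2.imread(f"pics/{n}0.png");g=cv2.cvtColor(im,cv2.COLOR_BGR2GRAY)
    x,y=u-r,v-r;c=g[y:y+2*r+1,x:x+2*r+1]
    m=((c>=lo)&(c<=hi)).astype(np.uint8)
    k,l,s,ce=cv2.connectedComponentsWithStats(m,connectivity=4);i=l[r,r]
    print(n,u,v,"val",g[v,u],"lab",i,s[i],ce[i]+[x,y]); return ce[i]+[x,y]
def tri(a,b):
    P=[]
    for n in("top","side"):
        c=get_calibration(n);f=240/np.tan(np.radians(c["fovy"])/2)
        P.append(np.array([[f,0,c["cx"]],[0,f,c["cy"]],[0,0,1]])@np.c_[c["R"],c["t"]])
    X=cv2.triangulatePoints(P[0],P[1],np.array(a,float),np.array(b,float));return (X[:3]/X[3]).ravel()
a=blob("top",224,272,14,60,140);b=blob("side",265,229,10,60,140)
print(tri(a,b),ray("top",*a,.06),ray("side",*b,.06))
a=blob("top",134,287,16,45,75);b=blob("side",233,206,12,45,75)
print(tri(a,b),ray("top",*a,.052),ray("side",*b,.052))
A=cv2.imread("pics/top0.png")[240:320,100:260];B=cv2.imread("pics/side0.png")[180:260,200:360]
cv2.imwrite("pics/c.png",cv2.resize(np.r_[A[:,:],B],None,fx=3.7,fy=3.7,interpolation=0))
E
```

```text
top 224 272 val 97 lab 2 [  5   7  17  17 229] [223.02620087 272.8209607 ]
side 265 229 val 72 lab 1 [  0   0  21  13 209] [265.15789474 223.9138756 ]
[0.51648349 0.18436615 0.06548165] [0.51641269 0.1854294  0.06      ] [0.52036066 0.19404062 0.06      ]
top 134 287 val 87 lab 0 [  0   0  33  33 963] [134.26064382 287.11214953]
side 233 206 val 68 lab 1 [ 4  8 15  8 79] [231.86075949 205.59493671]
[0.48909323 0.37227576 0.0480774 ] [0.48989821 0.37052504 0.052     ] [0.48599583 0.36489095 0.052     ]
```

View pics/c.png

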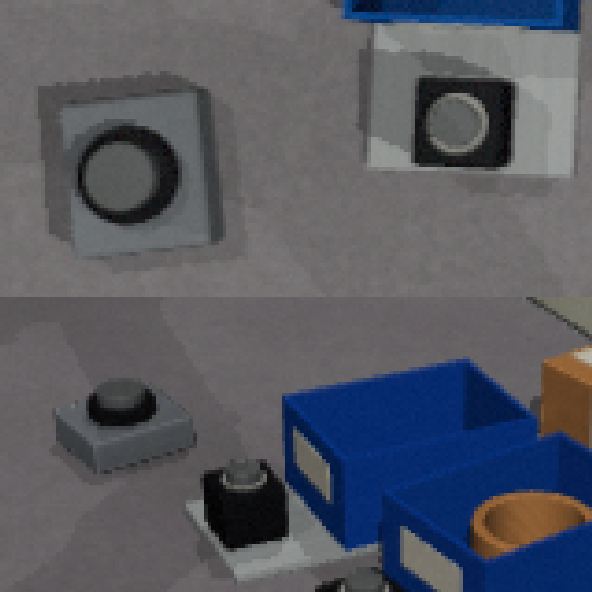

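The crop shows the send cap at top (131.9,287.0) and side (234,205.5), and the call button's top face at top (222.8,272.8) and side (265.2,225.2).

```bash
python3 - <<'E'
from h import *
def tri(a,b):
    P=[]
    for n in("top","side"):
        c=get_calibration(n);f=240/np.tan(np.radians(c["fovy"])/2)
        P.append(np.array([[f,0,c["cx"]],[0,f,c["cy"]],[0,0,1]])@np.c_[c["R"],c["t"]])
    X=cv2.triangulatePoints(P[0],P[1],np.array(a,float),np.array(b,float));return (X[:3]/X[3]).ravel()
p=get_state()["position"]
for a,b,z in(((222.8,272.8),(265.2,225.2),.06),((131.9,287.),(234,205.5),.052)):
    X=tri(a,b);print(X,ray("top",*a,z),ray("side",*b,z),"shift",(ray("top",*a,z)-p)/.2)
E
```

```text
[0.51664869 0.18564356 0.06087534] [0.51646354 0.18589372 0.06      ] [0.51742883 0.18706154 0.06      ] shift [ 1.55508019 -2.15134541 -0.80792319]
[0.49295147 0.37636038 0.0463066 ] [0.4902122  0.37539812 0.052     ] [0.4918433  0.36239448 0.052     ] shift [ 1.42382353 -1.2038234  -0.84792319]
```

```bash
python3 -m crank '[[0,0.17,-0.24,0,0],[0,0.34,-0.48,0,0],[0,0.51,-0.72,0,0],[0,0.68,-0.96,0,0]]' 10; python3 -m crank '[[0,0.17,-0.24,0,0],[0,0.34,-0.48,0,0],[0,0.51,-0.72,0,0],[0,0.68,-0.96,0,0],[0,0.68,-0.96,0,0]]'
```

```text
time: 0.6
position: [0.3424, 0.4227, 0.2222]
tool_rot: [-0.503, -3.101, 0.001]
ft_force: [1.3, 0.8, 0.0]
grip_width: 0.634
grip_force: 0.0
time: 1.23
position: [0.4804, 0.2268, 0.2224]
tool_rot: [0.519, 3.097, -0.003]
ft_force: [0.2, 0.3, 0.2]
grip_width: 0.062
grip_force: 0.0
```

```bash
python3 -m crank '[[0,0.18,-0.205,-0.1,0],[0,0.18,-0.205,-0.35,0],[0,0.18,-0.205,-0.6,0],[0,0.18,-0.205,-0.66,0],[0,0.18,-0.205,-0.66,0]]'; python3 - <<'E'
from h import *
A=get_image("top")[230:330,90:270,::-1];B=get_image("side")[160:260,180:360,::-1]
p=get_state()["position"];print(p,proj("top",p),proj("side",p),[proj("side",np.array(q)) for q in([.5165,.186,.06],[.490,.3755,.052])])
cv2.imwrite("pics/d.png",cv2.resize(np.r_[A,B],None,fx=3,fy=3,interpolation=0))
E
```

```text
time: 1.85
position: [0.5133, 0.1923, 0.0907]
tool_rot: [-0.502, -3.101, 0.001]
ft_force: [-1.0, -0.6, 0.9]
grip_width: 0.007
grip_force: 0.0
[0.51489609 0.19271866 0.09263123] (np.float64(216.13490817774377), np.float64(274.00150538507836)) (np.float64(262.84430106648784), np.float64(213.94840790239164)) [(np.float64(265.0441499294028), np.float64(225.4371621462717)), (np.float64(231.8921230291213), np.float64(203.98307442324148))]
```

View pics/d.png

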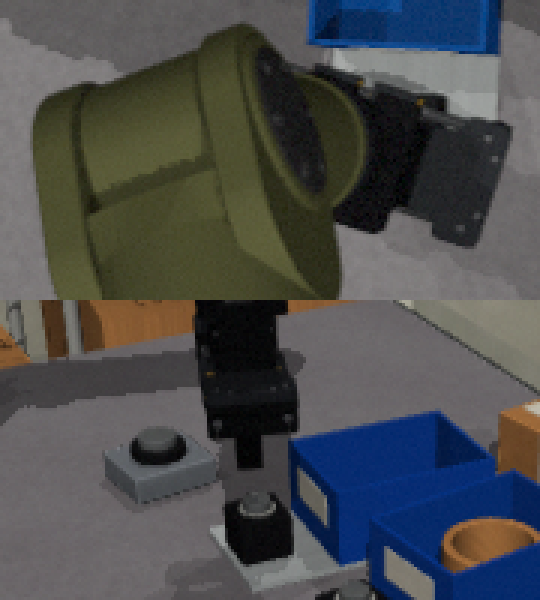

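The side view shows the tip at about (263.5,216), above the call button and close to its predicted pixel. The rest is a shift of a few millimetres, then a slow press.

```bash
python3 -m crank '[[0,0.01,-0.03,-0.05,0],[0,0.01,-0.03,-0.1,0],[0,0.01,-0.03,-0.12,0],[0,0.01,-0.03,-0.12,0],[0,0.01,-0.03,-0.12,0]]'
```

```text
time: 2.58
position: [0.5157, 0.1858, 0.0667]
tool_rot: [0.503, 3.101, 0.0]
ft_force: [-0.1, -0.2, 0.6]
grip_width: 0.005
grip_force: 0.0
```

Next I press in steps of 2 mm or less, watching the force.

```bash
python3 -m crank '[[0,0,0,-0.01,0],[0,0,0,-0.02,0],[0,0,0,-0.03,0],[0,0,0,-0.04,0],[0,0,0,-0.04,0]]';python3 -m crank '[[0,0,0,-0.01,0],[0,0,0,-0.02,0],[0,0,0,-0.02,0]]'
```

```text
time: 3.2
position: [0.5156, 0.1857, 0.0585]
tool_rot: [0.503, 3.101, 0.0]
ft_force: [0.5, 1.2, 0.3]
grip_width: 0.007
grip_force: 0.1
time: 3.58
position: [0.5156, 0.1857, 0.0544]
tool_rot: [0.503, 3.101, 0.0]
ft_force: [-0.7, 0.9, 0.4]
grip_width: 0.004
grip_force: 0.1
```

```bash
python3 -m crank '[[0,0,0,-0.005,0],[0,0,0,-0.01,0],[0,0,0,-0.01,0]]'
```

```text
time: 3.95
position: [0.5156, 0.1856, 0.0525]
tool_rot: [0.503, 3.101, 0.0]
ft_force: [-0.7, -1.0, 0.9]
grip_width: 0.005
grip_force: 0.6
```

```bash
python3 -m crank '[[0,0,0,-0.005,0],[0,0,0,-0.005,0]]'; python3 -m crank '[[0,0,0,-0.005,0],[0,0,0,-0.005,0]]'
```

```text
time: 4.2
position: [0.5156, 0.1857, 0.0524]
tool_rot: [-0.503, -3.101, -0.0]
ft_force: [-2.4, -2.0, 7.2]
grip_width: 0.006
grip_force: 3.7
time: 4.45
position: [0.5157, 0.1857, 0.0523]
tool_rot: [-0.504, -3.101, -0.001]
ft_force: [-5.0, -2.1, 13.5]
grip_width: 0.007
grip_force: 6.8
```

```bash
python3 - <<'E'
from h import *
B=get_image("side")[180:260,220:320,::-1]
p=get_state();print(p["position"],p["ft_force"])
cv2.imwrite("pics/e.png",cv2.resize(B,None,fx=6,fy=6,interpolation=0))
E
```

```text
[0.51571611 0.18570437 0.05237063] [-4.85919689 -2.6021743  12.70028613]
```

View pics/e.png

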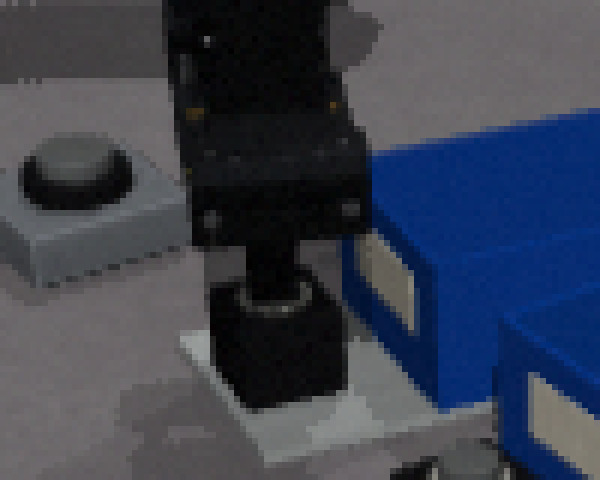

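The tip stands on the button with a hard stop at z≈52.3 mm. Next I lift and check.

```bash
python3 -m crank '[[0,0,0,0.03,0],[0,0,0,0.15,0],[0,0,0,0.35,0],[0,0,0,0.4,0],[0,0,0,0.4,0]]'; python3 -m crank '[[0,-0.02,0.2,0,0],[0,-0.05,0.45,0,0],[0,-0.09,0.7,0,0],[0,-0.13,0.93,0,0],[0,-0.13,0.93,0,0]]';  python3 -m crank '[[0,0,0,0,0],[0,0,0,-0.1,0],[0,0,0,-0.2,0],[0,0,0,-0.2,0]]'; python3 - <<'E'
from h import *
B=get_image("side")[180:260,220:320,::-1]
p=get_state();print(p["position"],p["ft_force"],proj("side",p["position"]))
cv2.imwrite("pics/f.png",cv2.resize(B,None,fx=6,fy=6,interpolation=0))
E
```

```text
time: 5.12
position: [0.5158, 0.1858, 0.1307]
tool_rot: [0.503, 3.1, 0.001]
ft_force: [-0.1, -0.7, -0.5]
grip_width: 0.008
grip_force: 0.0
time: 5.75
position: [0.4859, 0.3762, 0.1279]
tool_rot: [-0.491, -3.099, 0.001]
ft_force: [-0.9, -0.3, -0.4]
grip_width: 0.006
grip_force: 0.0
time: 6.25
position: [0.4881, 0.3695, 0.0874]
tool_rot: [-0.504, -3.097, 0.007]
ft_force: [0.1, -0.0, -0.6]
grip_width: 0.004
grip_force: 0.0
[0.48894792 0.37039391 0.08890165] [0.41507482 0.54804412 0.48830285] (np.float64(231.04636251728238), np.float64(193.49903976988406))
```

View pics/f.png

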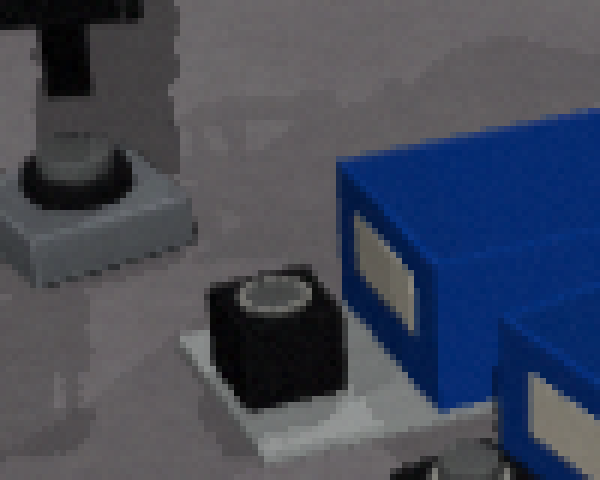

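The call button is now flush with its ring. The tip at (231.3,196) is directly above the send cap at (232.3,206), so I press send.

```bash
python3 -m crank '[[0,0.005,0.01,-0.06,0],[0,0.005,0.01,-0.12,0],[0,0.005,0.01,-0.15,0],[0,0.005,0.01,-0.165,0],[0,0.005,0.01,-0.165,0]]'; python3 -m crank '[[0,0,0,-0.01,0],[0,0,0,-0.02,0],[0,0,0,-0.03,0],[0,0,0,-0.03,0]]'
```

```text
time: 6.92
position: [0.4906, 0.3737, 0.0575]
tool_rot: [-0.503, -3.101, 0.0]
ft_force: [-0.2, -0.4, 0.9]
grip_width: 0.006
grip_force: 0.0
time: 7.42
position: [0.4907, 0.3737, 0.0517]
tool_rot: [0.503, 3.101, 0.0]
ft_force: [-0.7, -1.3, 2.8]
grip_width: 0.005
grip_force: 0.9
```

```bash
python3 -m crank '[[0,0,0,-0.01,0],[0,0,0,-0.02,0],[0,0,0,-0.02,0]]'; python3 -m crank '[[0,0,0,-0.005,0],[0,0,0,-0.01,0],[0,0,0,-0.01,0]]'
```

```text
time: 7.8
position: [0.4907, 0.3738, 0.0478]
tool_rot: [0.503, 3.101, 0.001]
ft_force: [-1.1, -0.5, 4.5]
grip_width: 0.005
grip_force: 2.0
time: 8.18
position: [0.4907, 0.3738, 0.0464]
tool_rot: [0.503, 3.101, 0.001]
ft_force: [-2.3, -1.0, 8.4]
grip_width: 0.008
grip_force: 4.1
```

```bash
python3 -m crank '[[0,0,0,-0.005,0],[0,0,0,-0.005,0]]'; python3 -m crank '[[0,0,0,0.03,0],[0,0,0,0.15,0],[0,0,0,0.4,0],[0,0,0,0.6,0],[0,0,0,0.6,0]]';  python3 - <<'E'
from h import *
B=get_image("side")[130:350,180:420,::-1]
p=get_state();print(p["position"],p["ft_force"])
cv2.imwrite("pics/g.png",cv2.resize(B,None,fx=2.7,fy=2.7,interpolation=0))
E
```

```text
time: 8.43
position: [0.4908, 0.3738, 0.0463]
tool_rot: [0.503, 3.101, 0.001]
ft_force: [-4.3, -2.8, 13.1]
grip_width: 0.004
grip_force: 6.5
time: 9.05
position: [0.4925, 0.375, 0.1681]
tool_rot: [0.503, 3.097, 0.008]
ft_force: [-0.1, 0.2, -0.5]
grip_width: 0.006
grip_force: 0.0
[0.49123944 0.37413296 0.16557653] [ 0.05577063 -0.56576677 -1.32518593]
```

View pics/g.png

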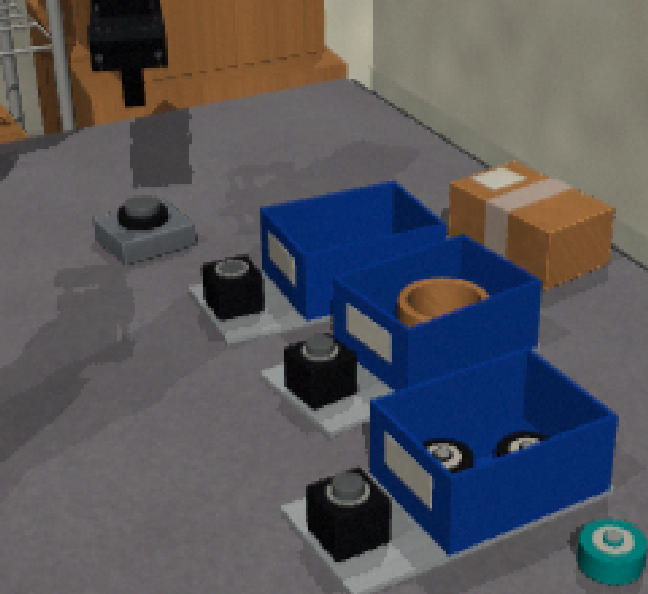

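The final view shows the empty bin's call button in at crop (232,268) and the other two still out. The send button is back up at (142,207), and the hand is clear.

```bash
python3 -m crank '[[0,0,0,0,0],[0,0,0,0,0]]' >/dev/null; python3 -c "
from bench import *
print(close_job())"
```

```text
the job is handed in; nothing more can be done
None
```

The job is handed in: I pushed the empty bin's call button fully in, then pressed send to its stop and it sprang back; nothing else was touched, and the hand finished clear.

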